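Move the spindle sleeves to the storage rack in reverse order

TASK

The four tapered steel spindle sleeves on the black drying rack are dry: move them all to the pins of the wooden storage rack in the reverse order, so that the sleeve now nearest the robot ends up on the farthest pin, the next on the one before it, and so on. Nest each sleeve loosely over its pin without pressing it down hard, so that it stands upright with its foot flat on the board.

Things in the scene. Friction and masses are not known exactly. Their poses are not given: they have to be found in the camera images.
- sleeve_tall: Tapered sleeve, the tallest and slimmest sleeve: round, 95 tall, outside 44 across at the foot tapering to 34 at height 60, straight 34 above (mm). Plain steel, open tapered bore right through (32 or more wide at the foot, 22 or more at the top). Origin: centre of its foot, z up. Starts over its seat's pin, square with the drying rack within 6 degrees. 320 g +-20%.
- sleeve_squat: Tapered sleeve, the shortest and thickest sleeve: round, 55 tall, outside 60 across at the foot tapering to 52 at height 25, straight 52 above (mm). Plain steel, open tapered bore right through (32 or more wide at the foot, 22 or more at the top). Origin: centre of its foot, z up. Starts over its seat's pin, square with the drying rack within 6 degrees. 400 g +-20%.
- sleeve_flanged: Tapered sleeve, 75 tall, round, with a thin wide flange at the foot (62 across, 8 thick); above it 44 tapering to 34 at height 45, straight 34 above (mm). Plain steel, open tapered bore right through (32 or more wide at the foot, 22 or more at the top). Origin: centre of its foot, z up. Starts over its seat's pin, square with the drying rack within 6 degrees. 350 g +-20%.
- sleeve_square: Tapered sleeve, 75 tall, round tapered skirt (44 across at the foot) with a square collar 46 x 46 over its top 30 (heights 45 to 75), the collar's flats along its x and y (mm). Plain steel, open tapered bore right through (32 or more wide at the foot, 22 or more at the top). Origin: centre of its foot, z up. Starts over its seat's pin, square with the drying rack within 6 degrees. 360 g +-20%.
- seat_tall: Fixed grey square seat on the drying rack, 66 x 66 x 12 mm, with a tapered pin like the storage rack's; sleeve_tall stands on it at the start. It stays put and so records that sleeve's place in the starting row. All four seats look alike. Origin: centre of its underside; the sleeve's foot stands 12 mm above it.
- seat_squat: Fixed grey square seat on the drying rack, 66 x 66 x 12 mm, with a tapered pin like the storage rack's; sleeve_squat stands on it at the start. It stays put and so records that sleeve's place in the starting row. All four seats look alike. Origin: centre of its underside; the sleeve's foot stands 12 mm above it.
- seat_flanged: Fixed grey square seat on the drying rack, 66 x 66 x 12 mm, with a tapered pin like the storage rack's; sleeve_flanged stands on it at the start. It stays put and so records that sleeve's place in the starting row. All four seats look alike. Origin: centre of its underside; the sleeve's foot stands 12 mm above it.
- seat_square: Fixed grey square seat on the drying rack, 66 x 66 x 12 mm, with a tapered pin like the storage rack's; sleeve_square stands on it at the start. It stays put and so records that sleeve's place in the starting row. All four seats look alike. Origin: centre of its underside; the sleeve's foot stands 12 mm above it.
- drying_rack: Fixed black tray 310 x 76 x 8 mm with 14 mm high end lips; the four seats stand on it in a row along its x axis, at x = -105, -35, 35, 105 mm in shuffled order. x points away from the robot (within 0.3 rad). Origin: centre of its underside, on the table. It is at the left or the right, the storage rack at the other side.
- storage_rack: Fixed wooden board 310 x 76 x 20 mm with four equal upright pins along its x axis at x = -105, -35, 35, 105 mm, empty at the start. Pins taper from 24 mm across at the foot to 12 near the tip, 40 high. Any sleeve fits loosely over any pin, its foot flat on the board 20 mm above the origin. x points away from the robot (within 0.3 rad). Origin: centre of its underside.
Not all that is in view belongs to the job. Leave any turquoise look-alike of the sleeve_squat alone.

How it is judged (in metres and radians):
At the end, for the whole second after the job is handed in: Each sleeve is on the storage pin mirroring its starting place (nearest to farthest, second to third, and so on): axis within 8 mm of the pin along and across the rack, foot from 4 mm below to 5 mm above the board's surface, upright within 0.1 rad, at rest (((x of seat_tall in the frame of drying_rack between -0.125 and -0.085 m and x of sleeve_tall in the frame of storage_rack between 0.097 and 0.113 m) or (x of seat_tall in the frame of drying_rack between -0.055 and -0.015 m and x of sleeve_tall in the frame of storage_rack between 0.027 and 0.043 m) or (x of seat_tall in the frame of drying_rack between 0.015 and 0.055 m and x of sleeve_tall in the frame of storage_rack between -0.043 and -0.027 m) or (x of seat_tall in the frame of drying_rack between 0.085 and 0.125 m and x of sleeve_tall in the frame of storage_rack between -0.113 and -0.097 m)) and y of sleeve_tall in the frame of storage_rack between -0.008 and 0.008 m and z of sleeve_tall in the frame of storage_rack between 0.016 and 0.025 m and angle between each of sleeve_tall, sleeve_squat, sleeve_flanged, sleeve_square's own z axis and vertical below 0.1 rad and linear speed of each of sleeve_tall, sleeve_squat, sleeve_flanged, sleeve_square below 0.02 m/s and angular speed of each of sleeve_tall, sleeve_squat, sleeve_flanged, sleeve_square below 0.2 rad/s and ((x of seat_squat in the frame of drying_rack between -0.125 and -0.085 m and x of sleeve_squat in the frame of storage_rack between 0.097 and 0.113 m) or (x of seat_squat in the frame of drying_rack between -0.055 and -0.015 m and x of sleeve_squat in the frame of storage_rack between 0.027 and 0.043 m) or (x of seat_squat in the frame of drying_rack between 0.015 and 0.055 m and x of sleeve_squat in the frame of storage_rack between -0.043 and -0.027 m) or (x of seat_squat in the frame of drying_rack between 0.085 and 0.125 m and x of sleeve_squat in the frame of storage_rack between -0.113 and -0.097 m)) and y of sleeve_squat in the frame of storage_rack between -0.008 and 0.008 m and z of sleeve_squat in the frame of storage_rack between 0.016 and 0.025 m and ((x of seat_flanged in the frame of drying_rack between -0.125 and -0.085 m and x of sleeve_flanged in the frame of storage_rack between 0.097 and 0.113 m) or (x of seat_flanged in the frame of drying_rack between -0.055 and -0.015 m and x of sleeve_flanged in the frame of storage_rack between 0.027 and 0.043 m) or (x of seat_flanged in the frame of drying_rack between 0.015 and 0.055 m and x of sleeve_flanged in the frame of storage_rack between -0.043 and -0.027 m) or (x of seat_flanged in the frame of drying_rack between 0.085 and 0.125 m and x of sleeve_flanged in the frame of storage_rack between -0.113 and -0.097 m)) and y of sleeve_flanged in the frame of storage_rack between -0.008 and 0.008 m and z of sleeve_flanged in the frame of storage_rack between 0.016 and 0.025 m and ((x of seat_square in the frame of drying_rack between -0.125 and -0.085 m and x of sleeve_square in the frame of storage_rack between 0.097 and 0.113 m) or (x of seat_square in the frame of drying_rack between -0.055 and -0.015 m and x of sleeve_square in the frame of storage_rack between 0.027 and 0.043 m) or (x of seat_square in the frame of drying_rack between 0.015 and 0.055 m and x of sleeve_square in the frame of storage_rack between -0.043 and -0.027 m) or (x of seat_square in the frame of drying_rack between 0.085 and 0.125 m and x of sleeve_square in the frame of storage_rack between -0.113 and -0.097 m)) and y of sleeve_square in the frame of storage_rack between -0.008 and 0.008 m and z of sleeve_square in the frame of storage_rack between 0.016 and 0.025 m); the robot touches nothing.
It fails at once if a sleeve is pressed down hard on the storage rack, as if to wedge it (over 45 N) (contact force between any of sleeve_tall, sleeve_squat, sleeve_flanged, sleeve_square and storage_rack above 45 N).
It also fails if it takes over 115 s, if anything falls off the work surface, if the arm or the gripper's body presses on something with over 40 N, if the wrist force passes 120 N, or if a joint passes its speed limit or range.

ROBOT

A 6-joint arm with a two-finger parallel gripper is mounted at the origin on the work surface. World frame = base frame: x ahead of the robot, y to its left, z up, the work surface at z = 0. Lengths are in mm, angles in rad, forces in N, time in s.
With the tool pointing down it reaches from about 350 to 775 mm from the base axis. Payload 7.3 kg.
Tool frame: the origin (TCP) lies at the very end of the fingers, on their centre line; the grasp point (between the pads) lies 19 mm behind it; z points along the fingers, y is the line along which they close (so a half turn about z gives the same grasp; the last joint's range is limited). The gripper opens to 92 mm and grips with 3 to 60 N. Pads are 19 mm wide; open, the fingers measure 130 mm over their backs; the gripper's body (75 mm by 190 mm) begins 47 mm behind the grasp point.
Start: joints at [1.197, 0.342, 1.524, -0, 1.275, -0.146], TCP at [118.548, 511.463, 190.341] pointing down, gripper open.
Joint ranges: [-2.53, 2.53], [-0.77, 2.02], [0.04, 2.7], [-1, 4.14], [0.28, 2.66], [-3.11, 3.11]. Speed limits (rad/s): [2.57, 2.57, 3.14, 3.14, 3.14, 3.14].

INTERFACE

Orientations are given as [roll, pitch, yaw] about the fixed x, y, z axes, in that order (R = Rz(yaw) Ry(pitch) Rx(roll)).
In Python, from plant import get_obs, vision, workorder gives the robot as it stands.
- The arm moves only by the shell command python3 -m pendant 'ROWS' [OPENING]. ROWS is a JSON object of lists of equal length, an entry for each row: "dp": the shift along the tool's x, y, z in m, a list of three; "rotation": the turn, a rotation vector about the tool's x, y, z in rad, a list of three. A call has 1 to 8 rows; each row is the pose to reach, as a shift and turn from the pose commanded when the call began, along the tool's axes at that moment; what a row does not reach only later rows make up. A row lasts 1/8 s, in which the tool goes at most 62.5 mm and 10.7 degrees, less where a joint would pass 70% of its speed; a pose out of reach is approached as far as the arm can. A call with a gripper value outside its range is refused whole. OPENING is the finger opening in m, from 0 to 0.0918, set as the call begins (- or left out, the last holds). The fingers move at their own pace and stop on an object; the grip force is fixed at half the most. Time passes only in rows, so rows that repeat a pose let the fingers close. It gives the time, the measured TCP pose, the force, the opening and the grip force at its end, in the units of the state.
- get_obs(): the state, without advancing time (a new reading comes with each control period).
- vision.capture(name): name is "scene" or "top" or "wrist"; returns a dict with "pixels" (420x560x3 uint8, red, green, blue), "vfov" (degrees; the focal length in pixels is half the picture's height over the tangent of half this angle, whatever the lens; pixels are square), "cx", "cy" (the principal point, pixels), "pose" (4x4, takes a point from camera to world coordinates); the wrist camera has in their place "T_tool_cam" (4x4, takes a point from camera to tool coordinates, whose origin is the TCP and whose axes are the flange's). Camera axes: x right, y up, looking along -z (the intrinsics and any distortion apply to the point x, -y, -z); pixel columns grow to the right and rows downward; lengths in mm; the calibration is good to about 2 mm. A picture is of the moment at which its call begins: read the wrist's pose just before it. There is no depth.
- workorder.close_job(): hands the job in; it is judged then, once.
The state is a dict: "time": time; "joint_positions": joint angles; "dq": joint speeds; "tau": joint torques, N m; "tool_pos": TCP position; "tcp_rot": TCP orientation; "contact_force": force on the tool from outside, world axes, zero at the start; "moment": the same for the moment, N m; "grip_width": finger opening in mm; "finger_force": force on a finger pad.
Only numpy, scipy, OpenCV 4.12 (cv2) and the standard library are available. Lean on these libraries where they do the work, as an engineer would, in place of code of your own. Each camera call takes 0.05 s, during which the arm holds its last target. There are 200 camera calls.

## Working session

There is one attempt and no reset: what is moved stays moved. The work goes in short steps, Python scripts to look and compute and a shell command to move; the robot and the scene stay as the last step left them, time stands still between calls to the robot, and variables do not carry over. Pictures are saved under pics/ and viewed, at most 14 in all, crops included, and the job is handed in when it is done.

```bash
ls; mkdir -p pics
python3 - <<'E'
from plant import get_obs, vision
import cv2,numpy as np
print(get_obs())
for n in("scene","top"):
    c=vision.capture(n); cv2.imwrite(f"pics/{n}0.png",c["pixels"][:,:,::-1])
    print(n,{k:(v.tolist() if hasattr(v,'tolist') else v) for k,v in c.items() if k!="pixels"})
c=vision.capture("wrist");print({k:(v.tolist() if hasattr(v,'tolist') else v) for k,v in c.items() if k!="pixels"})
E
```

```text
pics
{'time': 0.0, 'joint_positions': array([ 1.19699532e+00,  3.42716747e-01,  1.52500211e+00, -4.85063018e-05,
        1.27541435e+00, -1.45978451e-01]), 'dq': array([-0.00066146,  0.00045892,  0.00080272,  0.00027489, -0.00101379,
       -0.00046443]), 'tau': array([ 7.21149427e-04, -4.31253254e+01, -2.44213986e+01,  7.17723859e-02,
        5.60727145e-02, -1.55006587e-04]), 'tool_pos': array([118.38731483, 511.00203181, 189.65331794]), 'tcp_rot': array([-3.14006173e+00, -1.78200243e-04,  2.91378412e+00]), 'contact_force': array([-0.49553359, -0.87213223,  0.69786882]), 'moment': array([-0.03855199,  0.03282775, -0.00013485]), 'finger_force': 0.0, 'grip_width': 91.7771113512582}
scene {'vfov': 48.62705995140148, 'cx': 280.2967313934756, 'cy': 207.24146115232332, 'pose': [[0.6450680674156428, -0.6379157481722776, 0.420655068475884, 908.1606480417353], [0.7640153244388739, 0.5477774256100137, -0.34091124360253633, -290.24541331279045], [-0.012952699456470245, 0.5412978756894108, 0.8407311326166775, 845.9738152501274], [0.0, 0.0, 0.0, 1.0]]}
top {'vfov': 57.79150277153252, 'cx': 279.11190085821335, 'cy': 211.97413381276357, 'pose': [[0.022632684928965762, 0.9961258131595577, -0.08497720829796612, 485.4057263777312], [-0.9997274406852024, 0.023037376715811114, 0.0037846552113507768, 30.094259936602512], [0.005727644709753545, 0.08486839005933575, 0.9963757074792695, 813.7907809626213], [0.0, 0.0, 0.0, 1.0]]}
{'vfov': 62.34532737262134, 'cx': 280.87174287187923, 'cy': 208.57994800796786, 'T_tool_cam': [[0.001519023539383149, 0.9685074441519744, 0.24897996543837736, 66.55437742901121], [0.9999982257033994, -0.0017485687630481566, 0.0007007833707891902, -0.5599592909117934], [0.0011140725015375053, 0.24897845916763503, -0.9685083818496204, -193.48564685474366], [0.0, 0.0, 0.0, 1.0]]}
```

View pics/top0.png

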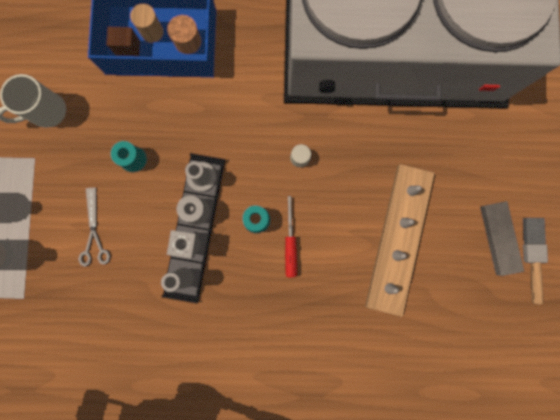

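View pics/scene0.png

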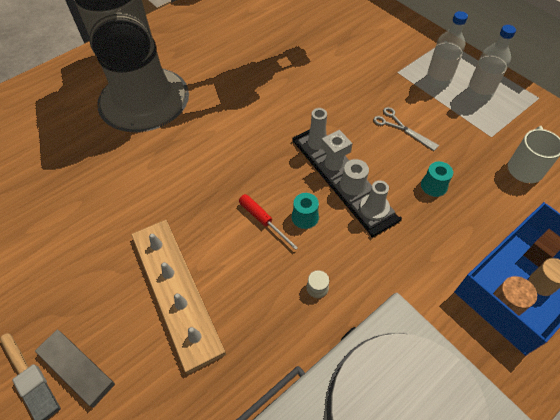

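The top view shows the drying rack at left. From near to far it holds the tall sleeve (171,282), square (182,244), squat (190,208) and flanged (201,175). The storage pins, near to far, are at about (392,289), (400,256), (407,223) and (414,190).

Possible confusions: the turquoise look-alikes at (125,153) and (256,219), and the cream cup at (301,156). The steel squat sleeve at (190,208) is the one I want. Next are close crops.

Run:
```python
import cv2,numpy as np
t=cv2.imread("pics/top0.png")
a=cv2.resize(t[150:305,155:235],None,fx=3.8,fy=3.8,interpolation=cv2.INTER_CUBIC)
b=cv2.resize(t[160:315,360:440],None,fx=3.8,fy=3.8,interpolation=cv2.INTER_CUBIC)
m=np.hstack([a,b]);print(m.shape);cv2.imwrite("pics/crop_top.png",m)
```

```text
(589, 608, 3)
```

View pics/crop_top.png

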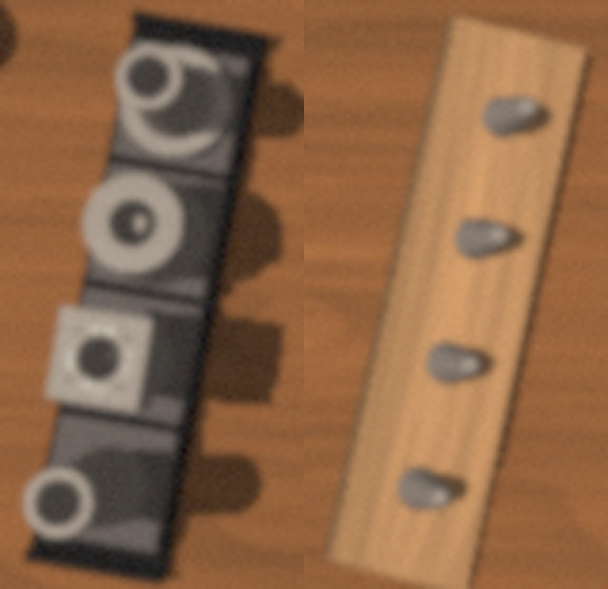

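The left crop confirms the steel row: tall, square, squat, flanged from near to far. Their tops are at crop (59,502), (100,358), (132,223) and (150,77). The right crop shows pin tips at (455,490), (482,363), (510,238) and (536,116), and the board corners.

```bash
cat > H.py <<'E'
import numpy as np, cv2
from scipy.optimize import least_squares
from scipy.spatial.transform import Rotation as R
def pix2world(uv,z,c,pose):
    f=c["pixels"].shape[0]/2/np.tan(np.radians(c["vfov"])/2)
    d=pose[:3,:3]@np.array([(uv[0]-c["cx"])/f,-(uv[1]-c["cy"])/f,-1])
    return (pose[:3,3]+d*(z-pose[2,3])/d[2])[:2]
def project(P,c,pose):
    f=c["pixels"].shape[0]/2/np.tan(np.radians(c["vfov"])/2)
    q=(np.atleast_2d(P)-pose[:3,3])@pose[:3,:3]
    return np.c_[c["cx"]+f*q[:,0]/-q[:,2], c["cy"]-f*q[:,1]/-q[:,2]]
X=np.array([-105,-35,35,105.])
def fitrow(pts,xs=X,ys=0):
    L=np.c_[xs,np.zeros(len(xs))+ys]
    g=lambda p:L@np.array([[np.cos(p[2]),np.sin(p[2])],[-np.sin(p[2]),np.cos(p[2])]])+p[:2]
    s=least_squares(lambda p:(g(p)-pts).ravel(),[*np.mean(pts,0),0]);return s.x,g(s.x),pts-g(s.x)
def wristpose(o,c):
    T=np.eye(4);T[:3,:3]=R.from_euler("xyz",o["tcp_rot"]).as_matrix();T[:3,3]=o["tool_pos"];return T@np.array(c["T_tool_cam"])
E
python3 - <<'E'
from H import *
from plant import vision
np.set_printoptions(precision=1,suppress=True)
c=vision.capture("top");p=np.array(c["pose"])
o=lambda l,ox,oy:[((u+.5)/3.8-.5+ox,(v+.5)/3.8-.5+oy) for u,v in l]
tops=o([(59,502),(100,358),(132,223),(150,77)],155,150)
D=np.array([pix2world(q,z,c,p) for q,z in zip(tops,[115,95,75,95])]);print(D);print(*fitrow(D))
tips=o([(151,490),(178,363),(206,238),(232,116)],360,160)
S=np.array([pix2world(q,60,c,p) for q in tips]);print(S);print(*fitrow(S))
co=o([(148,17),(284,46),(164,589),(24,560)],360,160)
C=np.array([pix2world(q,20,c,p) for q in co]);print(*fitrow(C,np.array([155,155,-155,-155]),np.array([38,-38,-38,38])))
print(pix2world((256,215),57,c,p),pix2world((125,150),57,c,p),pix2world((301,153),30,c,p))
# scene projections for a cross-check
s=vision.capture("scene");ps=np.array(s["pose"])
print(project(np.c_[D,[115,95,75,95]],s,ps),project(np.c_[S,[60]*4],s,ps))
E
```

```text
[[413.6 221.9]
 [482.3 210.5]
 [551.5 202.2]
 [623.7 191.6]]
[517.8 206.6  -0.1] [[413.8 221.3]
 [483.1 211.5]
 [552.4 201.7]
 [621.7 191.8]] [[-0.2  0.6]
 [-0.8 -1. ]
 [-0.9  0.5]
 [ 1.9 -0.2]]
[[ 404.6 -211.6]
 [ 470.  -225.9]
 [ 535.4 -241. ]
 [ 600.1 -255.2]]
[ 502.5 -233.4   -0.2] [[ 400.1 -210.5]
 [ 468.4 -225.8]
 [ 536.7 -241.1]
 [ 605.  -256.4]] [[ 4.6 -1.1]
 [ 1.6 -0.1]
 [-1.3  0.1]
 [-4.9  1.2]]
[ 504.1 -227.6   -0.2] [[ 663.6 -224.8]
 [ 646.9 -298.9]
 [ 344.5 -230.4]
 [ 361.3 -156.3]] [[-2.8  0.9]
 [-0.6 -0.8]
 [ 3.3 -0.8]
 [ 0.2  0.8]]
[542.8  73.2] [668.3 341.2] [677.3 -15.9]
[[318.4 113.8]
 [336.  141.2]
 [355.4 168.8]
 [379.  187.5]] [[148.7 238.8]
 [160.6 266.6]
 [173.  296.7]
 [186.6 328.7]]
```

Storage spacing comes out 4% short, so my pixel reads may be off. I'll segment instead.

Run:
```python
from H import *
from plant import vision
np.set_printoptions(precision=1,suppress=True)
out=[]
for n,box in (("top",(360,160,440,320)),("scene",(128,215,228,375))):
    c=vision.capture(n);p=np.array(c["pose"]);im=c["pixels"]
    hsv=cv2.cvtColor(im,cv2.COLOR_RGB2HSV)
    m=np.zeros(im.shape[:2],np.uint8);x0,y0,x1,y1=box
    m[y0:y1,x0:x1]=(hsv[y0:y1,x0:x1,1]<85)*255
    k,l,st,ce=cv2.connectedComponentsWithStats(m)
    for i in range(1,k):
        if st[i,4]>30: print(n,st[i],ce[i], pix2world(ce[i],40,c,p))
    # board: brighter wood
    b=np.zeros_like(m);b[y0:y1,x0:x1]=(im[y0:y1,x0:x1,0].astype(int)>150)*255
    b=cv2.morphologyEx(b,cv2.MORPH_CLOSE,np.ones((9,9)))
    cs,_=cv2.findContours(b,cv2.RETR_EXTERNAL,cv2.CHAIN_APPROX_NONE);q=max(cs,key=cv2.contourArea)
    r=cv2.minAreaRect(q);print(n,r,cv2.boxPoints(r))
    C=np.array([pix2world(x,20,c,p) for x in cv2.boxPoints(r)]);print(C,np.linalg.norm(C-np.roll(C,1,0),axis=1))
    out.append(cv2.resize(im[y0:y1,x0:x1,::-1],None,fx=3.7,fy=3.7,interpolation=cv2.INTER_CUBIC))
    # drawn check: project pin base/tip circle from the guess
```

```text
top [407 186  15  10 108] [413.5 189.8] [ 603.6 -248.1]
top [400 218  14  10 104] [406.2 222.2] [ 536.5 -232.5]
top [392 251  15   9 104] [398.9 255.2] [ 469.1 -217.4]
top [385 284  14  10 110] [391.1 288.7] [ 401.9 -201.4]
top ((399.5, 239.5), (159.0, 79.0), 90.0) [[360. 160.]
 [439. 160.]
 [439. 319.]
 [360. 319.]]
[[ 667.7 -141.9]
 [ 671.7 -309.9]
 [ 340.6 -305.5]
 [ 337.1 -143.5]] [330.6 168.  331.2 162.1]
scene [149 234  13  16 141] [154.7 242. ] [ 405.7 -204.4]
scene [161 262  13  17 150] [166.6 270.6] [ 473.5 -220. ]
scene [174 293  13  17 152] [179.6 301.4] [ 541.5 -235.5]
scene [188 327  13  16 162] [193.5 334.9] [ 609.3 -251.2]
scene ((177.5, 294.5), (158.99996948242188, 98.99998474121094), 90.0) [[128. 215.]
 [227. 215.]
 [227. 374.]
 [128. 374.]]
[[ 301.2 -210.7]
 [ 436.9  -52.5]
 [ 695.8 -244.9]
 [ 585.1 -375.2]] [328.1 208.5 322.5 170.9]
```

Triangulating the two views gives consistent pins at centroid height ≈33 mm. Next I'll compute the targets and the first move.

```bash
cat >> H.py <<'E'
def go(x,y,z,yaw):
    from plant import get_obs
    o=get_obs();M=R.from_euler("xyz",o["tcp_rot"])
    d=M.inv().apply(np.array([x,y,z])-o["tool_pos"])/1e3
    T=R.from_euler("xyz",[np.pi,0,yaw]);r=(M.inv()*T).as_rotvec()
    print("t",round(o["time"],2),"tcp",o["tool_pos"].round(1),"yaw",round(o["tcp_rot"][2],3),"-> dp",d.round(4),"rot",r.round(3))
E
python3 - <<'E'
from H import *
from plant import vision
np.set_printoptions(precision=1,suppress=True)
c=vision.capture("top");s=vision.capture("scene")
a=[(391.1,288.7),(398.9,255.2),(406.2,222.2),(413.5,189.8)];b=[(154.7,242),(166.6,270.6),(179.6,301.4),(193.5,334.9)]
for z in(30,34,37):
    A=np.array([pix2world(q,z,c,np.array(c["pose"])) for q in a]);B=np.array([pix2world(q,z,s,np.array(s["pose"])) for q in b])
    print(z,np.abs(A-B).mean(0));f=fitrow((A+B)/2);print(f[0],f[0][2]*1000,f[1],f[2])
go(413.7,221.5,190,np.pi-.141)
E
```

```text
30 [0.8 1.1]
[ 502.7 -227.6   -0.2] -226.08322622547686 [[ 400.4 -204. ]
 [ 468.6 -219.7]
 [ 536.9 -235.4]
 [ 605.1 -251.1]] [[-0.3  0.2]
 [-0.1 -0.2]
 [ 0.1  0. ]
 [ 0.3 -0.1]]
34 [1.6 0.5]
[ 503.7 -227.1   -0.2] -226.08318063627766 [[ 401.4 -203.5]
 [ 469.6 -219.2]
 [ 537.8 -234.9]
 [ 606.  -250.6]] [[ 0.2  0.1]
 [ 0.1 -0.2]
 [-0.   0.1]
 [-0.2  0.1]]
37 [3.2 1.7]
[ 504.4 -226.7   -0.2] -226.083154091875 [[ 402.1 -203.1]
 [ 470.3 -218.8]
 [ 538.5 -234.5]
 [ 606.7 -250.2]] [[ 0.6 -0. ]
 [ 0.2 -0.2]
 [-0.2  0.1]
 [-0.6  0.2]]
t 0.45 tcp [118.5 511.4 190.3] yaw 2.914 -> dp [-0.4 -0.2  0. ] rot [-0.   0.  -0.1]
```

```bash
python3 -m pendant '{"dp":[[-0.05,-0.03,0],[-0.1,-0.06,0],[-0.15,-0.09,0],[-0.2,-0.12,0],[-0.25,-0.15,0],[-0.3,-0.18,0],[-0.353,-0.216,0],[-0.353,-0.216,0]],"rotation":[[0,0,-0.087],[0,0,-0.087],[0,0,-0.087],[0,0,-0.087],[0,0,-0.087],[0,0,-0.087],[0,0,-0.087],[0,0,-0.087]]}' 0.09
python3 - <<'E'
from H import *
from plant import vision,get_obs
np.set_printoptions(precision=4,suppress=True)
o=get_obs();c=vision.capture("wrist");cv2.imwrite("pics/w1.png",c["pixels"][:,:,::-1])
p=wristpose(o,c)
print(project(np.array([[413.8,221.3,115],[483.1,211.5,95],[552.4,201.7,75],[621.7,191.8,95]]),c,p))
go(413.7,221.5,79,np.pi-.141)
E
```

```text
time: 1.45
tool_pos: [416.1, 218.4, 190.2]
tcp_rot: [-3.141, 0.001, 2.995]
contact_force: [-1.0, 0.4, 0.4]
grip_width: 89.9
finger_force: 0.0
[[285.0509 202.208 ]
 [284.9661 272.5918]
 [284.8991 328.1509]
 [285.1305 401.4172]]
t 1.5 tcp [414.7 219.9 190.1] yaw 2.997 -> dp [0.0011 0.0015 0.1112] rot [ 0.    -0.    -0.004]
```

View pics/w1.png

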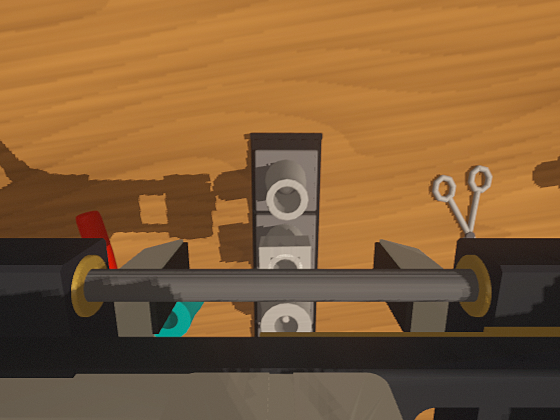

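The wrist view shows the tall sleeve's top at (287,199) against a predicted (285,202), which agrees while the arm was still settling. The fingers straddle the rack, clear of the neighbours. Now I descend and grip.

```bash
python3 -m pendant '{"dp":[[0,0,0.03],[0,0,0.06],[0,0,0.09],[0,0,0.111],[0,0,0.111],[0,0,0.111]],"rotation":[[0,0,0],[0,0,0],[0,0,0],[0,0,0],[0,0,0],[0,0,0]]}'
python3 -m pendant '{"dp":[[0,0,0],[0,0,0],[0,0,0],[0,0,0],[0,0,0],[0,0,0],[0,0,0],[0,0,0]],"rotation":[[0,0,0],[0,0,0],[0,0,0],[0,0,0],[0,0,0],[0,0,0],[0,0,0],[0,0,0]]}' 0.0
```

```text
time: 2.25
tool_pos: [413.7, 222.3, 80.2]
tcp_rot: [3.141, 0.001, 3.002]
contact_force: [-0.7, 0.0, -0.2]
grip_width: 90.0
finger_force: 0.0
time: 3.25
tool_pos: [413.6, 221.3, 79.3]
tcp_rot: [3.142, -0.0, 3.001]
contact_force: [1.1, -0.4, -0.6]
grip_width: 14.7
finger_force: 0.0
```

Run:
```python
from H import *
from plant import vision,get_obs
o=get_obs();print(o["grip_width"],o["finger_force"])
a=vision.capture("scene")["pixels"][60:260,270:430,::-1];b=vision.capture("top")["pixels"][150:350,110:270,::-1]
cv2.imwrite("pics/m1.png",cv2.resize(np.hstack([a,b]),None,fx=2.5,fy=2.5,interpolation=cv2.INTER_CUBIC))
```

```text
14.685709315102159 0.0
```

View pics/m1.png

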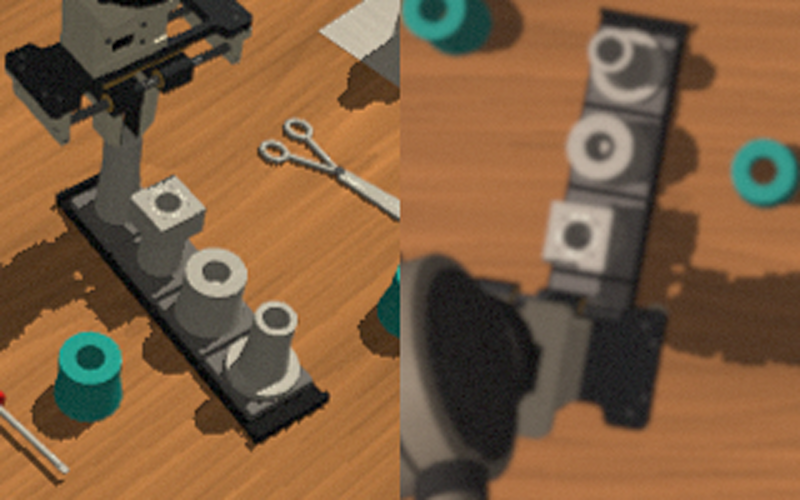

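The fingers read 14.7 mm with no force, so the grip looks like a miss or is still closing. I'll wait briefly and look with the wrist camera.

```bash
python3 -m pendant '{"dp":[[0,0,0],[0,0,0],[0,0,0]],"rotation":[[0,0,0],[0,0,0],[0,0,0]]}'
python3 - <<'E'
from H import *
from plant import vision,get_obs
o=get_obs();c=vision.capture("wrist");p=wristpose(o,c)
t=o["tool_pos"];print(project(np.array([t,t+[0,0,19],[413.8,221.3,115],[413.8,221.3,20]]),c,p))
s=vision.capture("scene");ps=np.array(s["pose"])
print(project(np.array([t,t+[0,0,19],t+[0,0,66]]),s,ps))
a=cv2.resize(s["pixels"][60:170,260:370],(400,400),interpolation=cv2.INTER_CUBIC)
b=cv2.resize(c["pixels"][130:370,160:400],(400,400))
cv2.imwrite("pics/m2.png",np.hstack([a,b])[:,:,::-1])
E
```

```text
time: 3.72
tool_pos: [413.7, 221.3, 79.3]
tcp_rot: [3.141, 0.0, 3.001]
contact_force: [-0.3, -0.2, -0.1]
grip_width: 0.0
finger_force: 0.0
[[282.02838098 236.41017963]
 [282.10739877 248.01652985]
 [282.14371974 260.56900561]
 [281.82271684 210.8793186 ]]
[[317.32054074 125.45748623]
 [317.79237547 119.43693611]
 [319.02621075 103.69335786]]
```

View pics/m2.png

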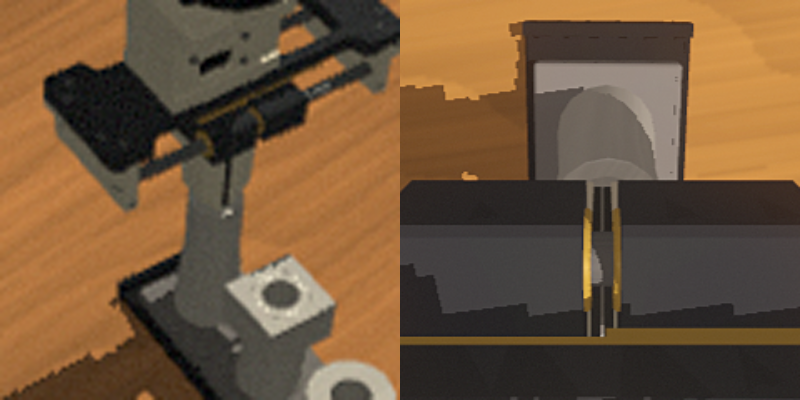

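The wrist view confirms the sleeve's place to about 1 mm. However, the visible fingertips are about 30 mm short of the reported TCP, in both the wrist geometry and the scene view (tip near z≈110), so the fingers closed above the sleeve. I'll open, go 20 mm lower and try again, watching the force.

```bash
python3 -m pendant '{"dp":[[0,0,0],[0,0,0],[0,0,0],[0,0,0],[0,0,0],[0,0,0],[0,0,0],[0,0,0]],"rotation":[[0,0,0],[0,0,0],[0,0,0],[0,0,0],[0,0,0],[0,0,0],[0,0,0],[0,0,0]]}' 0.07
python3 -m pendant '{"dp":[[0,0,0.005],[0,0,0.01],[0,0,0.015],[0,0,0.02],[0,0,0.02]],"rotation":[[0,0,0],[0,0,0],[0,0,0],[0,0,0],[0,0,0]]}'
python3 -m pendant '{"dp":[[0,0,0],[0,0,0],[0,0,0],[0,0,0],[0,0,0],[0,0,0]],"rotation":[[0,0,0],[0,0,0],[0,0,0],[0,0,0],[0,0,0],[0,0,0]]}' 0.02
python3 - <<'E'
from H import *
from plant import vision,get_obs
c=vision.capture("wrist");s=vision.capture("scene")
a=cv2.resize(s["pixels"][60:150,270:360],(400,400),interpolation=cv2.INTER_CUBIC)
b=cv2.resize(c["pixels"][130:370,160:400],(400,400))
cv2.imwrite("pics/m3.png",np.hstack([a,b])[:,:,::-1])
E
```

```text
time: 4.82
tool_pos: [413.6, 221.3, 79.3]
tcp_rot: [3.142, -0.0, 3.001]
contact_force: [-0.3, 0.4, -0.0]
grip_width: 69.5
finger_force: 0.0
time: 5.45
tool_pos: [413.4, 221.2, 58.8]
tcp_rot: [-3.141, -0.001, 3.001]
contact_force: [0.1, 1.3, 0.5]
grip_width: 69.9
finger_force: 0.0
time: 6.2
tool_pos: [413.6, 221.1, 59.3]
tcp_rot: [-3.141, -0.0, 3.001]
contact_force: [0.3, -0.8, 0.7]
grip_width: 33.5
finger_force: 29.9
```

View pics/m3.png

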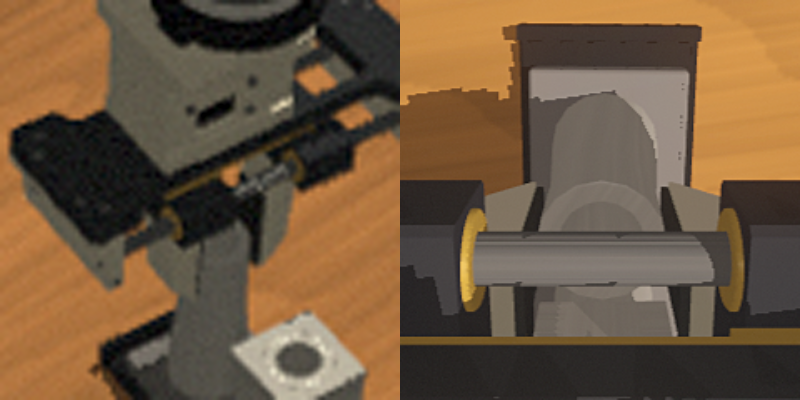

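The grip is good: width 33.5 mm, force 30 N, sleeve centred between the pads. The fingers effectively end about 32 mm behind the reported TCP, so I'll keep that offset. Lift and transfer.

```bash
python3 -m pendant '{"dp":[[0,0,-0.01],[0,0,-0.03],[0,0,-0.05],[0,0,-0.07],[0,0,-0.09],[0,0,-0.09]],"rotation":[[0,0,0],[0,0,0],[0,0,0],[0,0,0],[0,0,0],[0,0,0]]}'
python3 -m pendant '{"dp":[[-0.015,-0.025,0],[-0.04,-0.07,0],[-0.07,-0.12,0],[-0.1,-0.17,0],[-0.13,-0.22,0],[-0.155,-0.265,0],[-0.18,-0.31,0],[-0.2,-0.345,0]],"rotation":[[0,0,0],[0,0,0],[0,0,0],[0,0,0],[0,0,0],[0,0,0],[0,0,0],[0,0,0]]}'
python3 -m pendant '{"dp":[[-0.02,-0.035,0],[-0.036,-0.063,0],[-0.048,-0.083,0],[-0.0565,-0.0955,0],[-0.0565,-0.0955,0],[-0.0565,-0.0955,0],[-0.0565,-0.0955,0]],"rotation":[[0,0,0.02],[0,0,0.04],[0,0,0.06],[0,0,0.085],[0,0,0.085],[0,0,0.085],[0,0,0.085]]}'
python3 - <<'E'
from H import *
from plant import vision,get_obs
np.set_printoptions(precision=4,suppress=True)
go(605.8,-250.7,59,np.pi-.226)
o=get_obs();c=vision.capture("wrist");p=wristpose(o,c)
print(project(np.array([[605.8,-250.7,60],[605.8,-250.7,20],[537.6,-235,60],[469.4,-219.3,60],[401.2,-203.6,60]]),c,p))
cv2.imwrite("pics/w2.png",c["pixels"][:,:,::-1])
E
```

```text
time: 7.05
tool_pos: [414.4, 221.8, 150.6]
tcp_rot: [3.14, 0.003, 3.001]
contact_force: [0.3, -0.2, -3.2]
grip_width: 33.7
finger_force: 29.9
time: 8.05
tool_pos: [563.1, -150.1, 147.8]
tcp_rot: [3.141, -0.002, 3.0]
contact_force: [-0.5, 0.8, -4.4]
grip_width: 33.5
finger_force: 29.9
time: 8.93
tool_pos: [605.6, -249.9, 149.1]
tcp_rot: [3.141, -0.001, 2.917]
contact_force: [-0.8, 0.6, -3.3]
grip_width: 33.4
finger_force: 29.9
t 8.93 tcp [ 605.6 -249.9  149.1] yaw 2.917 -> dp [-0.0005 -0.0007  0.0901] rot [ 0.    -0.001  0.001]
[[280.9229 202.0392]
 [280.9458 192.3285]
 [281.1876 115.4364]
 [281.4884  17.0527]
 [281.833  -95.6913]]
```

View pics/w2.png

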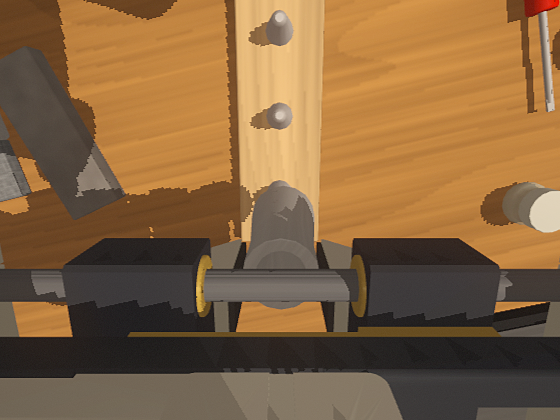

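The sleeve hangs upright over the far pin. The next pin tips show at (280,117) and (279,15), against predictions of (281,115) and (281,17), so alignment is within 2 mm. Now lower.

```bash
python3 -m pendant '{"dp":[[0,0,0.015],[0,0,0.03],[0,0,0.045],[0,0,0.055],[0,0,0.065],[0,0,0.074],[0,0,0.08],[0,0,0.08]],"rotation":[[0,0,0],[0,0,0],[0,0,0],[0,0,0],[0,0,0],[0,0,0],[0,0,0],[0,0,0]]}'
python3 -m pendant '{"dp":[[0,0,0.002],[0,0,0.004],[0,0,0.006],[0,0,0.0075],[0,0,0.0085],[0,0,0.0085]],"rotation":[[0,0,0],[0,0,0],[0,0,0],[0,0,0],[0,0,0],[0,0,0]]}'
```

```text
time: 9.98
tool_pos: [605.6, -250.7, 68.8]
tcp_rot: [3.141, -0.001, 2.916]
contact_force: [0.8, -0.3, -2.8]
grip_width: 33.7
finger_force: 29.9
time: 10.72
tool_pos: [605.8, -250.8, 60.7]
tcp_rot: [3.141, -0.0, 2.916]
contact_force: [0.5, 0.2, -4.3]
grip_width: 33.7
finger_force: 29.9
```

```bash
python3 -m pendant '{"dp":[[0,0,0.001],[0,0,0.001],[0,0,0.001],[0,0,0.001]],"rotation":[[0,0,0],[0,0,0],[0,0,0],[0,0,0]]}' 0.07
python3 -m pendant '{"dp":[[0,0,-0.02],[0,0,-0.04],[0,0,-0.06],[0,0,-0.08],[0,0,-0.1],[0,0,-0.1],[0,0,-0.1]],"rotation":[[0,0,0],[0,0,0],[0,0,0],[0,0,0],[0,0,0],[0,0,0],[0,0,0]]}'
python3 - <<'E'
from H import *
np.set_printoptions(precision=4,suppress=True)
go(482.8,211.2,160,np.pi-.141)
E
```

```text
time: 11.22
tool_pos: [605.9, -250.9, 60.1]
tcp_rot: [-3.142, 0.0, 2.916]
contact_force: [0.3, 0.5, 0.1]
grip_width: 67.6
finger_force: 0.0
time: 12.1
tool_pos: [605.4, -250.6, 158.9]
tcp_rot: [3.141, -0.001, 2.916]
contact_force: [0.5, -0.3, -0.6]
grip_width: 70.0
finger_force: 0.0
t 12.1 tcp [ 605.4 -250.6  158.9] yaw 2.916 -> dp [ 0.2229  0.4226 -0.0007] rot [ 0.001 -0.001 -0.085]
```

```bash
python3 -m pendant '{"dp":[[0.02,0.04,0],[0.047,0.09,0],[0.074,0.14,0],[0.1,0.19,0],[0.127,0.24,0],[0.153,0.29,0],[0.18,0.34,0],[0.2,0.38,0]],"rotation":[[0,0,-0.01],[0,0,-0.02],[0,0,-0.03],[0,0,-0.04],[0,0,-0.05],[0,0,-0.06],[0,0,-0.075],[0,0,-0.085]]}' 0.085
python3 - <<'E'
from H import *
np.set_printoptions(precision=4,suppress=True)
go(482.8,211.2,160,np.pi-.141)
E
```

```text
time: 13.1
tool_pos: [494.4, 166.2, 158.8]
tcp_rot: [-3.141, -0.002, 3.002]
contact_force: [0.2, -0.5, 0.0]
grip_width: 85.2
finger_force: 0.0
t 13.1 tcp [494.4 166.2 158.8] yaw 3.002 -> dp [ 0.0178  0.0429 -0.0012] rot [-0.    -0.002  0.002]
```

```bash
python3 -m pendant '{"dp":[[0.013,0.03,0],[0.0192,0.0443,0],[0.0192,0.0443,0],[0.0192,0.0443,0],[0.0192,0.0443,0]],"rotation":[[0,0,0],[0,0,0],[0,0,0],[0,0,0],[0,0,0]]}'
python3 - <<'E'
from H import *
from plant import vision,get_obs
np.set_printoptions(precision=4,suppress=True)
go(482.8,211.2,39,np.pi-.141)
o=get_obs();c=vision.capture("wrist");p=wristpose(o,c);t=vision.capture("top")
print(project(np.array([[483,211.3,95],[552.4,201.7,75]]),c,p))
a=cv2.resize(t["pixels"][150:320,370:450],(240,510),interpolation=cv2.INTER_CUBIC)
b=cv2.resize(c["pixels"][100:338],(560,238));b=np.vstack([b,np.zeros((272,560,3),np.uint8)])
cv2.imwrite("pics/w3.png",np.hstack([a,b])[:,:,::-1])
E
```

```text
time: 13.72
tool_pos: [483.6, 209.8, 159.7]
tcp_rot: [-3.141, -0.0, 2.999]
contact_force: [-0.4, -0.6, -0.1]
grip_width: 85.3
finger_force: 0.0
t 13.72 tcp [483.6 209.8 159.7] yaw 2.999 -> dp [0.0009 0.0013 0.1207] rot [-0.    -0.    -0.001]
[[283.7212 207.9379]
 [283.6793 279.9897]]
```

View pics/w3.png

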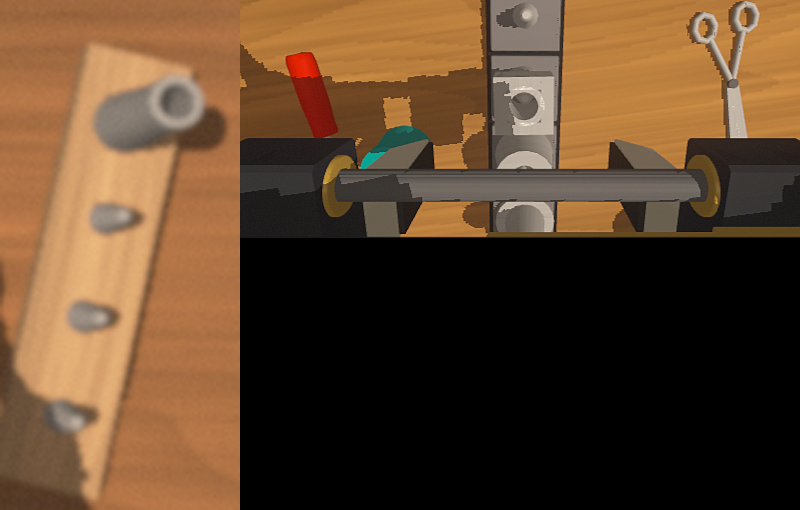

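The tall sleeve is seated on the far pin. The square collar is at wrist (285,205), against a predicted (284,208), and aligned with the fingers. Descend and grip, then lift and transfer to the third pin (537.6,-235).

```bash
python3 -m pendant '{"dp":[[0.001,0,0.03],[0.001,0,0.06],[0.001,0,0.09],[0.001,0,0.11],[0.001,0,0.1205],[0.001,0,0.1205],[0.001,0,0.1205]],"rotation":[[0,0,0],[0,0,0],[0,0,0],[0,0,0],[0,0,0],[0,0,0],[0,0,0]]}'
python3 -m pendant '{"dp":[[0,0,0],[0,0,0],[0,0,0],[0,0,0],[0,0,0],[0,0,0],[0,0,0]],"rotation":[[0,0,0],[0,0,0],[0,0,0],[0,0,0],[0,0,0],[0,0,0],[0,0,0]]}' 0.03
python3 - <<'E'
from H import *
np.set_printoptions(precision=4,suppress=True)
go(537.6,-235,159,np.pi-.226)
E
```

```text
time: 14.7
tool_pos: [482.9, 211.1, 40.2]
tcp_rot: [3.141, 0.001, 3.001]
contact_force: [0.2, -0.2, -0.0]
grip_width: 84.9
finger_force: 0.0
time: 15.58
tool_pos: [482.2, 210.9, 39.4]
tcp_rot: [-3.142, 0.0, 3.001]
contact_force: [-0.5, -0.5, 1.1]
grip_width: 46.0
finger_force: 29.9
t 15.57 tcp [482.2 210.9  39.4] yaw 3.001 -> dp [-0.1175 -0.4338 -0.1196] rot [-0.     0.     0.085]
```

```bash
python3 -m pendant '{"dp":[[0,0,-0.01],[0,0,-0.03],[0,0,-0.055],[0,0,-0.08],[0,0,-0.1],[0,0,-0.11]],"rotation":[[0,0,0],[0,0,0],[0,0,0],[0,0,0],[0,0,0],[0,0,0]]}'
python3 -m pendant '{"dp":[[-0.007,-0.025,0],[-0.019,-0.07,0],[-0.033,-0.12,0],[-0.046,-0.17,0],[-0.06,-0.22,0],[-0.073,-0.27,0],[-0.087,-0.32,0],[-0.1,-0.37,0]],"rotation":[[0,0,0],[0,0,0],[0,0,0],[0,0,0],[0,0,0],[0,0,0],[0,0,0],[0,0,0]]}'
python3 -m pendant '{"dp":[[-0.008,-0.03,0],[-0.014,-0.05,0],[-0.0175,-0.0638,0],[-0.0175,-0.0638,0],[-0.0175,-0.0638,0],[-0.0175,-0.0638,0],[-0.0175,-0.0638,0]],"rotation":[[0,0,0.02],[0,0,0.06],[0,0,0.085],[0,0,0.085],[0,0,0.085],[0,0,0.085],[0,0,0.085]]}'
python3 - <<'E'
from H import *
from plant import vision,get_obs
np.set_printoptions(precision=4,suppress=True)
go(537.6,-235,40,np.pi-.226)
E
```

```text
time: 16.32
tool_pos: [482.3, 211.2, 150.5]
tcp_rot: [3.141, 0.001, 3.001]
contact_force: [-0.4, 0.0, -2.6]
grip_width: 45.7
finger_force: 29.9
time: 17.32
tool_pos: [528.9, -170.8, 148.8]
tcp_rot: [3.141, -0.001, 3.001]
contact_force: [1.6, -0.6, -2.7]
grip_width: 45.9
finger_force: 29.9
time: 18.2
tool_pos: [537.7, -234.3, 149.5]
tcp_rot: [3.142, 0.0, 2.917]
contact_force: [-0.5, -0.3, -4.3]
grip_width: 46.2
finger_force: 29.9
t 18.2 tcp [ 537.7 -234.3  149.5] yaw 2.917 -> dp [-0.     -0.0007  0.1095] rot [0.    0.    0.001]
```

```bash
python3 -m pendant '{"dp":[[0,0,0.02],[0,0,0.04],[0,0,0.06],[0,0,0.075],[0,0,0.088],[0,0,0.096],[0,0,0.1],[0,0,0.1]],"rotation":[[0,0,0],[0,0,0],[0,0,0],[0,0,0],[0,0,0],[0,0,0],[0,0,0],[0,0,0]]}'
python3 -m pendant '{"dp":[[0,0,0.002],[0,0,0.004],[0,0,0.006],[0,0,0.008],[0,0,0.009],[0,0,0.009]],"rotation":[[0,0,0],[0,0,0],[0,0,0],[0,0,0],[0,0,0],[0,0,0]]}'
```

```text
time: 19.2
tool_pos: [537.7, -235.0, 49.3]
tcp_rot: [3.142, 0.0, 2.916]
contact_force: [-0.1, -0.0, -2.8]
grip_width: 45.8
finger_force: 29.9
time: 19.95
tool_pos: [537.6, -234.9, 40.2]
tcp_rot: [3.141, -0.0, 2.916]
contact_force: [0.6, -0.2, -3.8]
grip_width: 46.4
finger_force: 29.9
```

```bash
python3 -m pendant '{"dp":[[0,0,0],[0,0,0],[0,0,0],[0,0,0],[0,0,0]],"rotation":[[0,0,0],[0,0,0],[0,0,0],[0,0,0],[0,0,0]]}' 0.08
python3 -m pendant '{"dp":[[0,0,-0.02],[0,0,-0.04],[0,0,-0.065],[0,0,-0.09],[0,0,-0.115],[0,0,-0.12],[0,0,-0.12]],"rotation":[[0,0,0],[0,0,0],[0,0,0],[0,0,0],[0,0,0],[0,0,0],[0,0,0]]}'
python3 - <<'E'
from H import *
np.set_printoptions(precision=4,suppress=True)
go(552,201.9,160,np.pi-.141)
E
```

```text
time: 20.58
tool_pos: [537.6, -235.0, 40.3]
tcp_rot: [3.142, 0.0, 2.916]
contact_force: [1.0, -0.9, 0.3]
grip_width: 79.8
finger_force: 0.0
time: 21.45
tool_pos: [537.4, -234.9, 159.8]
tcp_rot: [3.141, -0.0, 2.916]
contact_force: [0.8, 0.3, -0.0]
grip_width: 79.9
finger_force: 0.0
t 21.45 tcp [ 537.4 -234.9  159.8] yaw 2.916 -> dp [ 0.0836  0.4289 -0.0001] rot [ 0.    -0.    -0.085]
```

```bash
python3 -m pendant '{"dp":[[0.007,0.035,0],[0.017,0.085,0],[0.026,0.135,0],[0.036,0.185,0],[0.046,0.235,0],[0.055,0.285,0],[0.065,0.335,0],[0.073,0.375,0]],"rotation":[[0,0,0],[0,0,0],[0,0,0],[0,0,0],[0,0,0],[0,0,0],[0,0,0],[0,0,0]]}' 0.085
python3 -m pendant '{"dp":[[0.006,0.03,0],[0.0106,0.0539,0],[0.0106,0.0539,0],[0.0106,0.0539,0],[0.0106,0.0539,0],[0.0106,0.0539,0]],"rotation":[[0,0,-0.04],[0,0,-0.085],[0,0,-0.085],[0,0,-0.085],[0,0,-0.085],[0,0,-0.085]]}'
python3 - <<'E'
from H import *
from plant import vision,get_obs
np.set_printoptions(precision=4,suppress=True)
go(552,201.9,17,np.pi-.141)
o=get_obs();c=vision.capture("wrist");p=wristpose(o,c);t=vision.capture("top")
print(project(np.array([[552.2,201.8,75],[621.7,191.8,95]]),c,p))
a=cv2.resize(t["pixels"][150:320,370:450],(240,510),interpolation=cv2.INTER_CUBIC)
b=cv2.resize(c["pixels"][100:338],(560,238));b=np.vstack([b,np.zeros((272,560,3),np.uint8)])
cv2.imwrite("pics/w4.png",np.hstack([a,b])[:,:,::-1])
E
```

```text
time: 22.45
tool_pos: [549.5, 148.8, 158.8]
tcp_rot: [-3.141, -0.002, 2.917]
contact_force: [0.8, -0.9, -0.7]
grip_width: 85.0
finger_force: 0.0
time: 23.2
tool_pos: [552.3, 201.0, 160.4]
tcp_rot: [3.142, 0.0, 2.999]
contact_force: [1.0, 0.4, -1.4]
grip_width: 84.9
finger_force: 0.0
t 23.2 tcp [552.3 201.  160.4] yaw 2.999 -> dp [0.0004 0.0009 0.1434] rot [ 0.     0.    -0.001]
[[282.804  202.3809]
 [282.595  291.3255]]
```

View pics/w4.png

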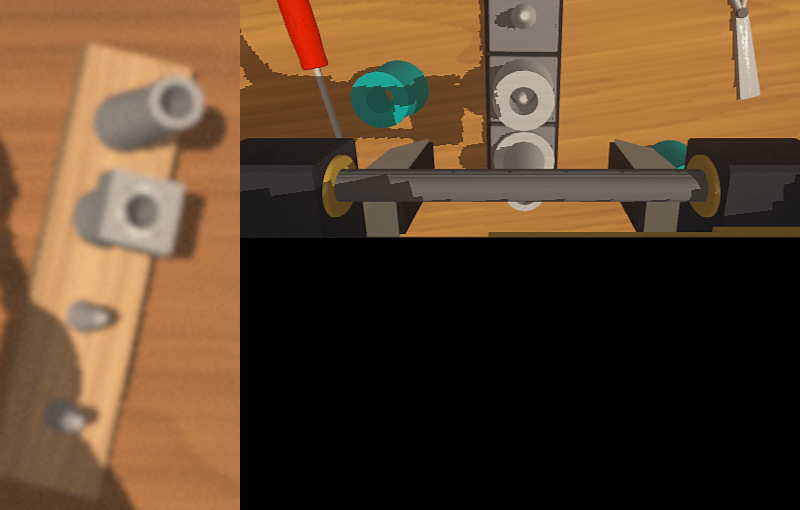

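Square and tall are seated. The squat sleeve is at wrist (285,200), against a predicted (283,202), and the turquoise decoys are clear of the fingers. Descend and grip.

```bash
python3 -m pendant '{"dp":[[0,0,0.03],[0,0,0.06],[0,0,0.09],[0,0,0.115],[0,0,0.132],[0,0,0.143],[0,0,0.143],[0,0,0.143]],"rotation":[[0,0,0],[0,0,0],[0,0,0],[0,0,0],[0,0,0],[0,0,0],[0,0,0],[0,0,0]]}'
python3 -m pendant '{"dp":[[0,0,0],[0,0,0],[0,0,0],[0,0,0],[0,0,0],[0,0,0]],"rotation":[[0,0,0],[0,0,0],[0,0,0],[0,0,0],[0,0,0],[0,0,0]]}' 0.035
python3 - <<'E'
from H import *
np.set_printoptions(precision=4,suppress=True)
go(469.4,-219.3,150,np.pi-.226)
E
```

```text
time: 24.3
tool_pos: [552.8, 201.9, 18.2]
tcp_rot: [3.141, 0.001, 3.001]
contact_force: [0.3, 0.4, -0.5]
grip_width: 85.1
finger_force: 0.0
time: 25.05
tool_pos: [552.3, 201.8, 17.5]
tcp_rot: [3.141, 0.0, 3.001]
contact_force: [0.2, -0.1, 1.6]
grip_width: 52.3
finger_force: 30.0
t 25.05 tcp [552.3 201.8  17.5] yaw 3.001 -> dp [ 0.0229 -0.4286 -0.1326] rot [0.    0.    0.085]
```

```bash
python3 -m pendant '{"dp":[[0,0,-0.01],[0,0,-0.03],[0,0,-0.055],[0,0,-0.08],[0,0,-0.105],[0,0,-0.12],[0,0,-0.12]],"rotation":[[0,0,0],[0,0,0],[0,0,0],[0,0,0],[0,0,0],[0,0,0],[0,0,0]]}'
python3 -m pendant '{"dp":[[0.001,-0.025,0],[0.004,-0.07,0],[0.006,-0.12,0],[0.009,-0.17,0],[0.012,-0.22,0],[0.014,-0.27,0],[0.017,-0.32,0],[0.019,-0.365,0]],"rotation":[[0,0,0],[0,0,0],[0,0,0],[0,0,0],[0,0,0],[0,0,0],[0,0,0],[0,0,0]]}'
python3 -m pendant '{"dp":[[0.002,-0.03,0],[0.003,-0.05,0],[0.004,-0.0635,0],[0.004,-0.0635,0],[0.004,-0.0635,0],[0.004,-0.0635,0],[0.004,-0.0635,0]],"rotation":[[0,0,0.02],[0,0,0.06],[0,0,0.085],[0,0,0.085],[0,0,0.085],[0,0,0.085],[0,0,0.085]]}'
python3 - <<'E'
from H import *
np.set_printoptions(precision=4,suppress=True)
go(469.4,-219.3,18.5,np.pi-.226)
E
```

```text
time: 25.92
tool_pos: [552.5, 201.8, 138.1]
tcp_rot: [3.141, 0.001, 3.001]
contact_force: [-0.6, -0.0, -4.7]
grip_width: 52.0
finger_force: 30.0
time: 26.92
tool_pos: [480.9, -158.3, 136.1]
tcp_rot: [3.141, -0.002, 3.0]
contact_force: [0.1, -0.6, -3.1]
grip_width: 51.9
finger_force: 30.0
time: 27.8
tool_pos: [469.4, -218.7, 137.4]
tcp_rot: [3.141, 0.0, 2.917]
contact_force: [0.9, 0.5, -4.5]
grip_width: 52.2
finger_force: 30.0
t 27.8 tcp [ 469.4 -218.7  137.4] yaw 2.917 -> dp [-0.0001 -0.0006  0.1189] rot [0.    0.    0.001]
```

```bash
python3 -m pendant '{"dp":[[0,0,0.02],[0,0,0.045],[0,0,0.065],[0,0,0.083],[0,0,0.097],[0,0,0.106],[0,0,0.11],[0,0,0.11]],"rotation":[[0,0,0],[0,0,0],[0,0,0],[0,0,0],[0,0,0],[0,0,0],[0,0,0],[0,0,0]]}'
python3 -m pendant '{"dp":[[0,0,0.002],[0,0,0.004],[0,0,0.006],[0,0,0.008],[0,0,0.009],[0,0,0.009]],"rotation":[[0,0,0],[0,0,0],[0,0,0],[0,0,0],[0,0,0],[0,0,0]]}'
```

```text
time: 28.8
tool_pos: [469.4, -219.3, 27.4]
tcp_rot: [3.142, 0.0, 2.916]
contact_force: [-0.5, -0.2, -3.9]
grip_width: 51.7
finger_force: 30.0
time: 29.55
tool_pos: [469.2, -219.2, 18.2]
tcp_rot: [3.141, -0.0, 2.916]
contact_force: [0.4, -0.5, -3.9]
grip_width: 51.9
finger_force: 30.0
```

```bash
python3 -m pendant '{"dp":[[0,0,0],[0,0,0],[0,0,0],[0,0,0],[0,0,0]],"rotation":[[0,0,0],[0,0,0],[0,0,0],[0,0,0],[0,0,0]]}' 0.08
python3 -m pendant '{"dp":[[0,0,-0.02],[0,0,-0.04],[0,0,-0.065],[0,0,-0.09],[0,0,-0.115],[0,0,-0.135],[0,0,-0.14],[0,0,-0.14]],"rotation":[[0,0,0],[0,0,0],[0,0,0],[0,0,0],[0,0,0],[0,0,0],[0,0,0],[0,0,0]]}'
python3 - <<'E'
from H import *
np.set_printoptions(precision=4,suppress=True)
go(622,191.8,160,np.pi-.141)
E
```

```text
time: 30.18
tool_pos: [469.3, -219.3, 18.3]
tcp_rot: [3.142, 0.0, 2.916]
contact_force: [0.1, 0.0, 0.3]
grip_width: 80.1
finger_force: 0.0
time: 31.18
tool_pos: [469.1, -219.2, 158.0]
tcp_rot: [3.141, -0.0, 2.916]
contact_force: [-0.7, 0.3, -0.6]
grip_width: 79.8
finger_force: 0.0
t 31.18 tcp [ 469.1 -219.2  158. ] yaw 2.916 -> dp [-0.0569  0.4348 -0.002 ] rot [ 0.    -0.    -0.085]
```

```bash
python3 -m pendant '{"dp":[[-0.005,0.035,0],[-0.011,0.085,0],[-0.018,0.135,0],[-0.024,0.185,0],[-0.031,0.235,0],[-0.037,0.285,0],[-0.044,0.335,0],[-0.049,0.375,0]],"rotation":[[0,0,0],[0,0,0],[0,0,0],[0,0,0],[0,0,0],[0,0,0],[0,0,0],[0,0,0]]}' 0.075
python3 -m pendant '{"dp":[[-0.004,0.03,0],[-0.008,0.0598,0],[-0.008,0.0598,0],[-0.008,0.0598,0],[-0.008,0.0598,0],[-0.008,0.0598,0]],"rotation":[[0,0,-0.04],[0,0,-0.085],[0,0,-0.085],[0,0,-0.085],[0,0,-0.085],[0,0,-0.085]]}'
python3 - <<'E'
from H import *
from plant import vision,get_obs
np.set_printoptions(precision=4,suppress=True)
go(622,191.8,39,np.pi-.141)
o=get_obs();c=vision.capture("wrist");p=wristpose(o,c);t=vision.capture("top")
print(project(np.array([[622,191.8,95]]),c,p))
a=cv2.resize(t["pixels"][150:320,370:450],(240,510),interpolation=cv2.INTER_CUBIC)
b=cv2.resize(c["pixels"][100:338],(560,238));b=np.vstack([b,np.zeros((272,560,3),np.uint8)])
cv2.imwrite("pics/w5.png",np.hstack([a,b])[:,:,::-1])
E
```

```text
time: 32.17
tool_pos: [600.8, 137.2, 156.7]
tcp_rot: [-3.141, -0.002, 2.917]
contact_force: [0.3, -0.4, -0.6]
grip_width: 74.9
finger_force: 0.0
time: 32.92
tool_pos: [622.2, 190.9, 158.5]
tcp_rot: [3.142, 0.0, 3.0]
contact_force: [0.3, 0.1, 0.1]
grip_width: 75.2
finger_force: 0.0
t 32.92 tcp [622.2 190.9 158.5] yaw 3.0 -> dp [0.0003 0.0009 0.1195] rot [ 0.     0.    -0.001]
[[283.0206 208.9255]]
```

View pics/w5.png

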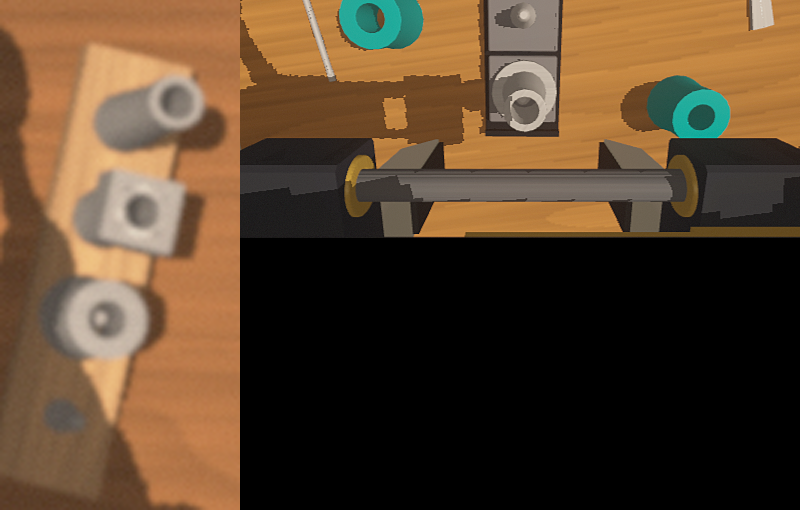

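Three sleeves are seated. The flanged sleeve's top is at wrist (286,210), against a predicted (283,209). Descend, grip and lift.

```bash
python3 -m pendant '{"dp":[[0,0,0.03],[0,0,0.06],[0,0,0.085],[0,0,0.105],[0,0,0.119],[0,0,0.119],[0,0,0.119]],"rotation":[[0,0,0],[0,0,0],[0,0,0],[0,0,0],[0,0,0],[0,0,0],[0,0,0]]}'
python3 -m pendant '{"dp":[[0,0,0],[0,0,0],[0,0,0],[0,0,0],[0,0,0],[0,0,0]],"rotation":[[0,0,0],[0,0,0],[0,0,0],[0,0,0],[0,0,0],[0,0,0]]}' 0.02
python3 - <<'E'
from H import *
np.set_printoptions(precision=4,suppress=True)
go(401.2,-203.6,150,np.pi-.226)
E
```

```text
time: 33.9
tool_pos: [622.8, 191.8, 40.3]
tcp_rot: [3.141, 0.002, 3.001]
contact_force: [-0.6, -0.3, 0.7]
grip_width: 74.5
finger_force: 0.0
time: 34.65
tool_pos: [622.3, 191.7, 39.4]
tcp_rot: [-3.142, 0.0, 3.001]
contact_force: [-0.2, -0.1, 0.9]
grip_width: 33.8
finger_force: 29.9
t 34.65 tcp [622.3 191.7  39.4] yaw 3.001 -> dp [ 0.1634 -0.4224 -0.1106] rot [-0.     0.     0.085]
```

```bash
python3 -m pendant '{"dp":[[0,0,-0.01],[0,0,-0.03],[0,0,-0.055],[0,0,-0.08],[0,0,-0.1],[0,0,-0.11],[0,0,-0.11]],"rotation":[[0,0,0],[0,0,0],[0,0,0],[0,0,0],[0,0,0],[0,0,0],[0,0,0]]}'
python3 -m pendant '{"dp":[[0.01,-0.025,0],[0.027,-0.07,0],[0.046,-0.12,0],[0.066,-0.17,0],[0.085,-0.22,0],[0.104,-0.27,0],[0.124,-0.32,0],[0.14,-0.362,0]],"rotation":[[0,0,0],[0,0,0],[0,0,0],[0,0,0],[0,0,0],[0,0,0],[0,0,0],[0,0,0]]}'
python3 -m pendant '{"dp":[[0.012,-0.03,0],[0.019,-0.05,0],[0.0234,-0.0604,0],[0.0234,-0.0604,0],[0.0234,-0.0604,0],[0.0234,-0.0604,0],[0.0234,-0.0604,0]],"rotation":[[0,0,0.02],[0,0,0.06],[0,0,0.085],[0,0,0.085],[0,0,0.085],[0,0,0.085],[0,0,0.085]]}'
python3 - <<'E'
from H import *
np.set_printoptions(precision=4,suppress=True)
go(401.2,-203.6,40.4,np.pi-.226)
E
```

```text
time: 35.52
tool_pos: [622.3, 191.7, 149.7]
tcp_rot: [3.141, 0.001, 3.001]
contact_force: [0.2, 0.5, -3.8]
grip_width: 33.4
finger_force: 29.9
time: 36.52
tool_pos: [431.0, -148.2, 148.5]
tcp_rot: [3.141, -0.002, 3.0]
contact_force: [0.6, -0.4, -3.9]
grip_width: 33.6
finger_force: 29.9
time: 37.4
tool_pos: [401.3, -203.1, 149.3]
tcp_rot: [3.141, 0.0, 2.917]
contact_force: [0.0, 0.3, -3.6]
grip_width: 33.4
finger_force: 29.9
t 37.4 tcp [ 401.3 -203.1  149.3] yaw 2.917 -> dp [ 0.     -0.0005  0.1089] rot [0.    0.    0.001]
```

```bash
python3 -m pendant '{"dp":[[0,0,0.02],[0,0,0.04],[0,0,0.06],[0,0,0.075],[0,0,0.088],[0,0,0.096],[0,0,0.1],[0,0,0.1]],"rotation":[[0,0,0],[0,0,0],[0,0,0],[0,0,0],[0,0,0],[0,0,0],[0,0,0],[0,0,0]]}'
python3 -m pendant '{"dp":[[0,0,0.002],[0,0,0.004],[0,0,0.006],[0,0,0.008],[0,0,0.009],[0,0,0.009]],"rotation":[[0,0,0],[0,0,0],[0,0,0],[0,0,0],[0,0,0],[0,0,0]]}'
```

```text
time: 38.4
tool_pos: [401.2, -203.6, 49.3]
tcp_rot: [3.142, 0.0, 2.916]
contact_force: [0.2, 0.8, -3.5]
grip_width: 33.6
finger_force: 29.9
time: 39.15
tool_pos: [401.1, -203.6, 40.2]
tcp_rot: [3.141, -0.0, 2.916]
contact_force: [0.4, -0.1, -4.2]
grip_width: 33.3
finger_force: 29.9
```

```bash
python3 -m pendant '{"dp":[[0,0,0],[0,0,0],[0,0,0],[0,0,0],[0,0,0]],"rotation":[[0,0,0],[0,0,0],[0,0,0],[0,0,0],[0,0,0]]}' 0.08
python3 -m pendant '{"dp":[[0,0,-0.02],[0,0,-0.04],[0,0,-0.065],[0,0,-0.09],[0,0,-0.115],[0,0,-0.135],[0,0,-0.14],[0,0,-0.14]],"rotation":[[0,0,0],[0,0,0],[0,0,0],[0,0,0],[0,0,0],[0,0,0],[0,0,0],[0,0,0]]}'
python3 -m pendant '{"dp":[[0,0.04,0],[0,0.08,0],[0,0.13,0],[0,0.17,0],[0,0.2,0],[0,0.2,0],[0,0.2,0]],"rotation":[[0,0,0],[0,0,0],[0,0,0],[0,0,0],[0,0,0],[0,0,0],[0,0,0]]}'
python3 - <<'E'
from H import *
from plant import vision,get_obs
t=vision.capture("top");s=vision.capture("scene")
P=np.array([[605.8,-250.7,115],[537.6,-235,95],[469.4,-219.3,75],[401.2,-203.6,95]])
for c in(t,s): print(project(P,c,np.array(c["pose"])).round(1))
a=cv2.resize(t["pixels"][150:320,360:460],(300,510),interpolation=cv2.INTER_CUBIC)
b=cv2.resize(s["pixels"][210:380,110:240],(390,510),interpolation=cv2.INTER_CUBIC)
cv2.imwrite("pics/fin.png",np.hstack([a,b])[:,:,::-1])
E
```

```text
time: 39.78
tool_pos: [401.2, -203.6, 40.3]
tcp_rot: [3.142, 0.0, 2.916]
contact_force: [0.0, 0.1, 0.4]
grip_width: 77.7
finger_force: 0.0
time: 40.78
tool_pos: [401.0, -203.5, 180.0]
tcp_rot: [3.141, -0.0, 2.916]
contact_force: [-0.2, 0.4, 0.3]
grip_width: 79.7
finger_force: 0.0
time: 41.65
tool_pos: [445.4, -9.1, 179.6]
tcp_rot: [-3.141, -0.001, 2.916]
contact_force: [1.1, -0.5, 0.3]
grip_width: 80.1
finger_force: 0.0
[[429.4 182.9]
 [417.3 219.9]
 [405.7 255.6]
 [401.1 292.5]]
[[184.7 318.7]
 [172.4 287.9]
 [161.6 260.7]
 [146.8 226.2]]
```

View pics/fin.png

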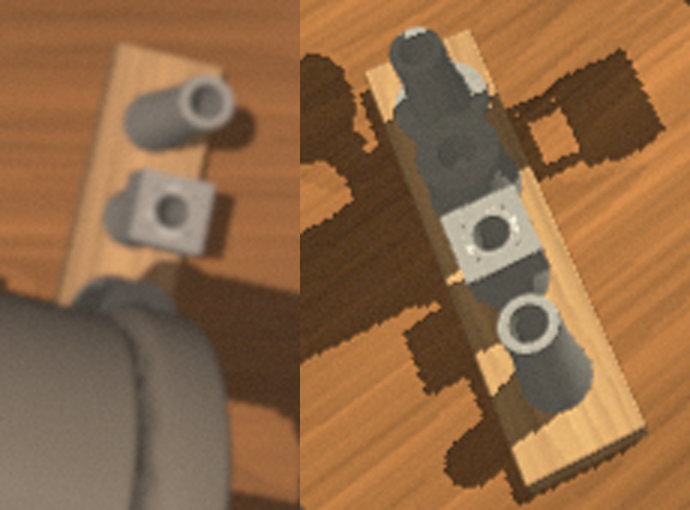

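All four sleeves stand upright. Their tops in the scene view are tall (186,317), square (174,287), squat (161,262) and flanged (149,226), all within about 2.5 px of the seated predictions. Handing in.

```bash
python3 -c "
from plant import workorder
print(workorder.close_job())"
```

```text
the job is handed in; nothing more can be done
None
```

All four sleeves are on the storage pins in reverse order (near to far: flanged, squat, square, tall), upright and released in the last view, and the job was handed in at about 42 s; the hand-in returned no verdict.

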